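# Slide the bead tin along the fence onto the end stop

### The arm

A 7-joint arm with a two-finger parallel gripper is mounted at the origin on the work surface. World frame = base frame: x ahead of the robot, y to its left, z up, the work surface at z = 0. Lengths are in mm, angles in rad, forces in N, time in s.
With the tool pointing down it reaches from about 425 to 950 mm from the base axis. Payload 4.7 kg.
Tool frame: the origin (TCP) lies midway between the tips of the shut fingers; the grasp point (between the pads) lies 19 mm behind it (pinch_z is the distance from the TCP to the grasp point, in mm); z points along the fingers, y is the direction in which the jaws open and shut (so a half turn about z gives the same grasp; the last joint's range is limited). The gripper opens to 87 mm and grips with 3 to 60 N. Pads are 19 mm wide; open, the fingers measure 117 mm over their backs; the gripper's body (75 mm by 190 mm) begins 51 mm behind the grasp point.
Start: joints at [1.104, 0.469, -0.049, 1.532, 0.024, 1.141, -0.082], TCP at [286.214, -611.337, 202.073] pointing down, gripper open.
Joint ranges: [-2.59, 2.59], [-0.33, 1.99], [-1.39, 1.29], [0.1, 2.45], [-1.04, 4.18], [0.21, 1.99], [-2.66, 2.66]. Speed limits (rad/s): [2.57, 2.57, 3.14, 3.14, 3.14, 3.14, 3.14].

### API

Orientations are given as a unit quaternion [x, y, z, w].
In Python, from station import read_state, read_camera, hand_in, pinch_z gives the robot as it stands.
- The arm moves only by the tool move_arm, never from a script. Its arguments are lists of equal length, an entry for each row: "travel": the shift along the tool's x, y, z in m, a list of three; "rot": the turn, a rotation vector about the tool's x, y, z in degrees, a list of three; "claw": the finger opening in m, from 0 to 0.087. In form: {"travel": [[x, y, z], ...], "rot": [[ax, ay, az], ...], "claw": [claw, ...]}. A call has exactly 8 rows; each row shifts and turns the pose as measured when the row begins, along the tool's axes as they then stand; what a row does not reach is not made up. A row lasts 1/12 s, in which the tool goes at most 41.7 mm and 7.16 degrees, less where a joint would pass 70% of its speed; a pose out of reach is approached as far as the arm can. A call is refused whole if a number of a shift passes 0.0417 or a number of a turn 7.16, either way. A call with a gripper value outside its range is refused whole. The fingers move at their own pace and stop on an object; the grip force is fixed at half the most. Time passes only in rows, so rows that do not move let the fingers close, or fill a call up. It gives the time, the measured TCP pose, the force and the opening at its end, in the units of the state.
- read_state(): the state, without advancing time (a new reading comes with each control period).
- read_camera(name): name is "scene" or "top"; returns a dict with "color" (400x640x3 uint8, red, green, blue), "z_map" (400x640 float32, mm along the optical axis (not along the pixel's ray), 0 where there is no reading), "intrinsics" (3x3 intrinsics, pixels), "R" (3x3) and "t" (3): a world point X has camera coordinates R X + t. Camera axes: x right, y down, z forward; pixel columns grow to the right and rows downward; lengths in mm; the calibration is good to about 2 mm. A picture is of the moment at which its call begins.
- hand_in(): hands the job in, once; it reports no verdict.
The state is a dict: "clock": time; "joint_pos": joint angles; "qd": joint speeds; "joint_torque": joint torques, N m; "position": TCP position; "eef_rot": TCP orientation; "contact_force": force on the tool from outside, world axes, zero at the start; "wrist_torque": the same for the moment, N m; "grip_width": opening from 0.0 (shut) to 1.0 (fully open).
Only numpy, scipy, OpenCV 4.12 (cv2) and the standard library are available. Lean on these libraries where they do the work, as an engineer would, in place of code of your own. Each camera call takes 0.05 s, during which the arm holds its last target.

### The job

Load the large round bead tin into its filling place at the bead counter. First push it gently against the guide fence beside where it stands, then push it along the fence, flat on the bench and staying against the fence all the way, until it meets the end stop and has pressed the stop's sprung button in flush with the block; leave it standing there. The tin is thin: feel for the fence and the stop and never push it hard (20 N at most), and leave everything else on the bench alone.

Things in the scene. Friction and masses are not known exactly. Their poses are not given: they have to be found in the camera images.
- tin: The large closed metal tin, a plain upright cylinder 96 mm in diameter and 50 mm high, smooth flat lid, 0.4 to 0.68 kg, too wide to grip; smooth metal that slides on the bench (friction about 0.3 to 0.5). Origin at the centre of its underside, z up.
- fence: Guide fence fixed to the bench: straight aluminium bar 32 mm high, 12 mm thick. x runs along it in the direction the tin must travel (to the end stop), y = 0 is the guiding face, z = 0 the bench. The tin is on the -y side: touching the fence, its centre is at y = -0.048. The face spans x = -0.13 to 0.41; a 28 mm wide, 4 mm thick foot lies on the +y side.
- lane (a point): Point on the bench on the tin's line, at x = 0.14, y = -0.048 of the fence: the tin must be against the fence before its centre passes here. It starts at fence x -0.03 to 0.07, 30 to 60 mm clear of the face. The end stop beyond is clamped at a place not measured, to be found by sight or feel: its button's tip at rest lies somewhere from x = 0.25 to 0.35 of the fence. All of it is rigid.
- feeler (a joint): Sprung button (18 mm diameter, axis along the fence, 22 mm up, 48 mm out from the face) in the end stop, a grey block across the lane, 45 mm high, 75 mm wide. 0 = out by 10 mm, 0.010 m = flush with the block, where the tin meets rigid metal. Spring under 1 N; springs out if the tin moves back; the tin's friction on the bench holds it. Sliding the tin takes 1 to 5 N.
- small_tin: Bystander: a smaller closed metal tin, 56 mm in diameter, 40 mm high, standing in front of the lane on the robot's side. Origin under its centre.
- bead_jar: Bystander: a glass jar with a white cap, 44 mm in diameter, 65 mm high, standing in front of the lane on the robot's side. Origin under its centre.
- ring_a: Bystander: a dark ring lying flat behind the fence, 40 mm in outer diameter, 7 mm high. Origin under its centre.
- ring_b: Bystander: a second such ring behind the fence.
- spool: Bystander: a wooden spool standing behind the fence, 44 mm in diameter, 40 mm high. Origin under its centre.
- screwdriver: Bystander: a screwdriver 160 mm long lying in front of the lane on the robot's side.
Mind the look-alikes: they are no part of the job. Leave any blue, pink or turquoise look-alike of the tin alone.

How it is judged:
By the outcome, as a careful person would: the job done as asked, in the order asked, and still so for the second after the job is handed in, with the robot touching nothing.
It also fails if it takes over 64 s, if anything falls off the work surface, if the arm or the gripper's body presses on something with over 40 N, if the wrist force passes 120 N, or if a joint passes its speed limit or range.

## Working session

There is one attempt and no reset: what is moved stays moved. The work goes in short steps, Python scripts to look and compute and a tool call to move; the robot and the scene stay as the last step left them, time stands still between calls to the robot, and variables do not carry over. Pictures are saved under pics/ and viewed, and the job is handed in when it is done.

Besides the shell and the picture viewer there is one more tool, called after "Emit:" in YAML: its name, and indented under it one key for each argument. move_arm: Moves the arm, as the interface text tells. Its arguments: {"type":"object","properties":{"travel":{"type":"array"},"rot":{"type":"array"},"claw":{"type":"array"}},"required":["travel","rot","claw"]}

```bash
mkdir -p pics; ls; python3 - <<'E'
from station import read_state, read_camera
import cv2,numpy as np
print(read_state())
for n in("scene","top"):
    c=read_camera(n); cv2.imwrite(f"pics/{n}0.png",c["color"][:,:,::-1]); np.savez(f"{n}0.npz",**c)
    print(n,c["intrinsics"],c["R"],c["t"],(c["z_map"]>0).mean())
E
```

```text
pics
{'clock': 0.0, 'joint_pos': array([ 1.10413712,  0.46942212, -0.04862215,  1.53369442,  0.02408214,
        1.14101393, -0.08230747]), 'qd': array([-2.15210997e-03, -4.00704429e-04,  9.93295972e-05,  4.92179768e-07,
        9.18694156e-04, -8.40022754e-04, -2.02103448e-04]), 'joint_torque': array([ 1.31372212e-04, -5.07976234e+01, -8.07062373e-02, -2.36152464e+01,
       -6.13051839e-02,  3.79435590e-02,  1.95925363e-04]), 'position': array([ 285.89263387, -610.75022997,  201.01238136]), 'eef_rot': array([ 9.76136424e-01,  2.17155999e-01, -2.33646747e-04, -9.48123240e-04]), 'contact_force': array([-0.33359091, -0.2905227 ,  0.25541963]), 'wrist_torque': array([-0.02645418, -0.0045662 ,  0.01804117]), 'grip_width': 0.9998310436108805}
scene [[397.80480039   0.         324.85770399]
 [  0.         397.80480039 195.82560851]
 [  0.           0.           1.        ]] [[-0.54887027  0.83585611  0.00927263]
 [ 0.58342674  0.39100783 -0.71184698]
 [-0.59862732 -0.38530175 -0.70227338]] [ 333.14961727 -252.05129516 1210.65202031] 0.99591796875
top [[438.38775922   0.         316.52772028]
 [  0.         438.38775922 202.44368757]
 [  0.           0.           1.        ]] [[ 0.00785193 -0.99981985  0.0172807 ]
 [-0.98543929 -0.01067193 -0.16969243]
 [ 0.16984628 -0.01569667 -0.98534555]] [ -44.97185088  552.32569834 1151.90574695] 0.99591796875
```

View pics/scene0.png

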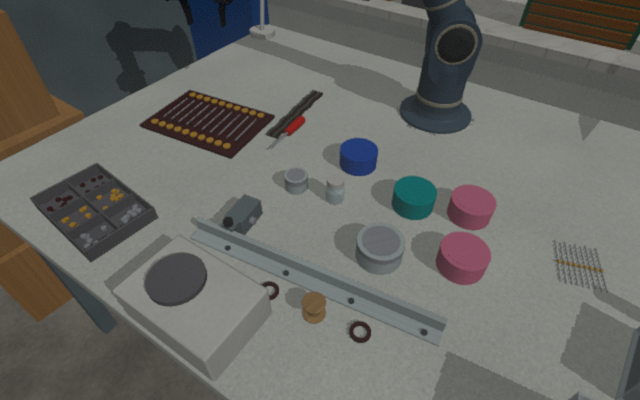

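View pics/top0.png

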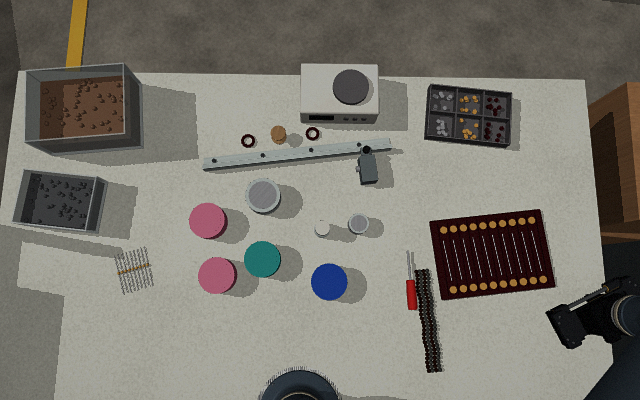

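The top view shows the grey tin at about (263,196), and the fence running from (204,164) to (391,145). The end stop is at about (368,165), so travel is towards image right (world -y). A pink look-alike is close to the tin at (207,221).

```bash
cat > h.py <<'E'
import numpy as np,cv2
def cloud(c):
    K=c["intrinsics"];z=c["z_map"].astype(float);v,u=np.mgrid[:z.shape[0],:z.shape[1]]
    P=np.stack([(u-K[0,2])/K[0,0]*z,(v-K[1,2])/K[1,1]*z,z],-1)
    return (P-c["t"])@c["R"]
def ray(c,u,v,h):
    K=c["intrinsics"];d=np.array([(u-K[0,2])/K[0,0],(v-K[1,2])/K[1,1],1])@c["R"];o=-c["R"].T@c["t"]
    return o+d*(h-o[2])/d[2]
E
python3 - <<'E'
import numpy as np,cv2
from h import *
c=dict(np.load("top0.npz"));s=dict(np.load("scene0.npz"))
W=cloud(c)
img=c["color"][:,:,::-1]
a=cv2.resize(img[120:250,180:410],None,fx=3.4,fy=3.4,interpolation=cv2.INTER_CUBIC);cv2.imwrite("pics/topzoom.png",a)
a=cv2.resize(s["color"][100:350,180:480,::-1],None,fx=2.4,fy=2.4,interpolation=cv2.INTER_CUBIC);cv2.imwrite("pics/sczoom.png",a)
print("bench z",np.median(W[220:240,330:400,2]))
for nm,(x0,x1,y0,y1),zr in [("tin",(235,290,170,220),(40,60)),("pink",(185,230,200,240),(40,65)),("teal",(240,285,235,280),(40,65)),("jar",(310,335,210,240),(50,75)),("small",(345,372,210,240),(30,50)),("stop",(350,385,140,190),(38,60)),("blue",(305,350,260,305),(35,60))]:
    r=W[y0:y1,x0:x1].reshape(-1,3);m=(r[:,2]>zr[0])&(r[:,2]<zr[1]);r=r[m]
    if nm!="stop":
        (x,y),R=cv2.minEnclosingCircle(r[:,:2].astype(np.float32));print(nm,m.sum(),r.mean(0).round(1),(x,y,R))
    else: print(nm,m.sum(),r.mean(0),cv2.minAreaRect(r[:,:2].astype(np.float32)))
sub=W[135:175,195:400].reshape(-1,3)
m=(sub[:,2]>27)&(sub[:,2]<36);r=sub[m]
print("fence",m.sum(),cv2.minAreaRect(r[:,:2].astype(np.float32)),r[:,2].mean())
for y in np.arange(-130,320,40):
    q=r[abs(r[:,1]-y)<4]; 
    if len(q): print(y,q[:,0].min().round(1),q[:,0].max().round(1),len(q))
E
```

```text
bench z 0.9052575469353386
tin 976 [571.4 108.5  50.6] (572.0985717773438, 108.85763549804688, 48.38380813598633)
pink 1012 [500.8 256.6  50.6] (501.6562805175781, 257.3611755371094, 48.642173767089844)
teal 1037 [398.4 105.4  50.6] (398.4999694824219, 105.53003692626953, 48.1802978515625)
jar 178 [481.3 -54.6  64.6] (482.0744934082031, -54.65803909301758, 20.00144386291504)
small 337 [ 498.  -154.3   40.7] (498.0539245605469, -154.73841857910156, 28.250329971313477)
stop 519 [ 661.00496261 -181.21002591   45.61731101] ((664.187255859375, -180.62037658691406), (99.67124938964844, 48.986289978027344), 11.406207084655762)
blue 1044 [340.3 -73.5  50.7] (340.6885681152344, -73.89252471923828, 48.374080657958984)
fence 791 ((694.0521240234375, 15.248428344726562), (531.2793579101562, 99.0160140991211), 88.82493591308594) 31.70499754295249
-130 700.2 710.7 11
-90 695.0 707.5 11
-50 691.8 701.0 9
-10 685.4 696.8 14
30 681.8 690.8 11
70 674.6 744.6 14
110 668.9 681.7 11
150 664.9 675.2 12
190 659.3 671.3 12
230 653.9 665.2 10
270 649.8 661.4 13
```

View pics/topzoom.png

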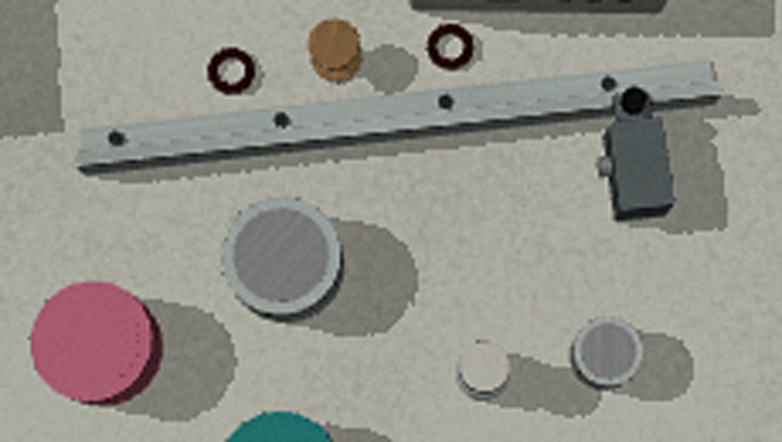

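View pics/sczoom.png

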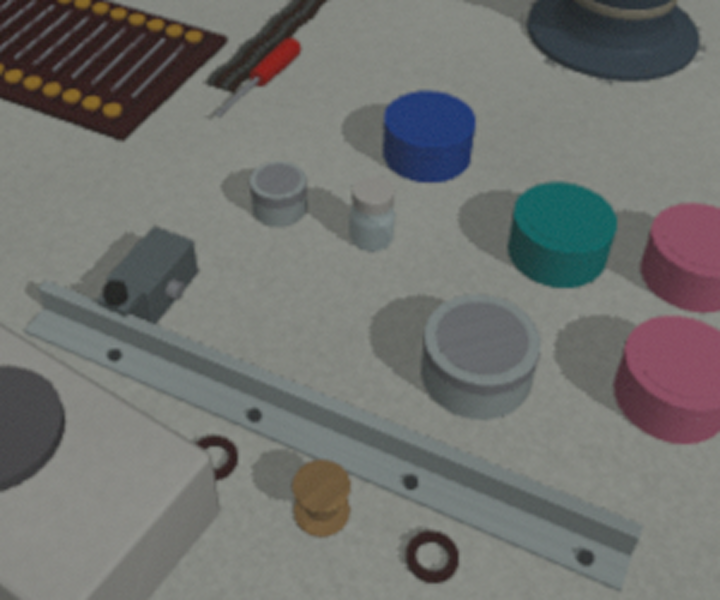

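```bash
python3 - <<'E'
import numpy as np,cv2
from h import *
c=dict(np.load("top0.npz"));s=dict(np.load("scene0.npz"))
W=cloud(c);S=cloud(s)
sub=np.vstack([W[135:175,195:400].reshape(-1,3)])
r=sub[(sub[:,2]>27)&(sub[:,2]<36)&(sub[:,0]<715)&(sub[:,0]>640)]
ys=[];xs=[];xm=[]
for y in np.arange(-95,285,6):
    q=r[abs(r[:,1]-y)<4]
    if len(q): ys.append(y);xs.append(q[:,0].min());xm.append(q[:,0].max())
p=np.polyfit(ys,xs,1);p2=np.polyfit(ys,xm,1);print(p,p2)
vx,vy,x0,y0=cv2.fitLine(r[:,:2].astype(np.float32),cv2.DIST_HUBER,0,.01,.01).ravel();print(vx,vy,x0,y0)
e=np.array([vx,vy])*(-np.sign(vy));f=np.array([-e[1],e[0]])
cen=np.array([x0,y0]);face=(cen-6*f)
t=(r[:,:2]-cen)@e;print("ends",t.min(),t.max(),"perp",np.percentile((r[:,:2]-cen)@f,[1,99]))
org=face+e*(t.min()+130)   # fence origin
org2=face+e*(t.max()-410);print("orig",org,org2)
print("e",e,"f",f,np.degrees(np.arctan2(f[1],f[0])))
fr=lambda P:np.stack([(P-org)@e,(P-org)@f],-1)
print("tin",fr(np.array([571.8,108.7])))
for nm,X in(("top",W),("scene",S)):
    P=X.reshape(-1,3);F=fr(P[:,:2])
    m=(P[:,2]>38)&(P[:,2]<48)&(F[:,0]>230)&(F[:,0]<420)&(abs(F[:,1]+45)<60);print(nm,"stop",m.sum(),np.percentile(F[m],[1,5,95,99],axis=0))
    m=(P[:,2]>8)&(P[:,2]<35)&(F[:,0]>200)&(F[:,0]<420)&(F[:,1]<-35)&(F[:,1]>-62);print("button",np.sort(F[m][:,0])[:14].round(1))
    m=(P[:,2]>48)&(F[:,0]>200)&(F[:,0]<400)&(abs(F[:,1])<90);print("knob maxz",P[m][:,2].max() if m.any() else None)
    m=(F[:,0]>-130)&(F[:,0]<400)&(F[:,1]>10)&(F[:,1]<160)&(P[:,2]>50)&(P[:,2]<300);print("behind tall",m.sum(),F[m].min(0) if m.any() else '',P[m][:,2].max() if m.any() else '')
E
```

```text
[-1.28373031e-01  6.84004348e+02] [-1.28394698e-01  6.95410893e+02]
0.1218905 -0.9925436 682.60956 49.971386
ends -233.68140549376818 290.5249526072487 perp [-57.02430167   7.59113626]
orig [664.0165185  152.14835684] [662.09142359 167.82423468]
e [ 0.1218905 -0.9925436] f [0.9925436 0.1218905] 7.00122
tin [ 31.88406999 -96.82485518]
top stop 428 [[308.51775144 -88.63894485]
 [309.8846048  -86.09301318]
 [350.87382892  -5.42646429]
 [352.97237796   6.3567983 ]]
button [298.4 299.2 299.3 299.7 300.  300.8 301.7 301.9 302.2 302.4 302.4 304.
 304.2 304.2]
knob maxz 87.13815821749114
behind tall 2097 [158.71978097  85.97692321] 103.22023819964096
scene stop 625 [[309.20174292 -87.83945825]
 [309.88510643 -84.34689049]
 [351.15112276   7.24357398]
 [353.25523088   9.25943493]]
button [298.5 299.  299.2 299.2 299.2 299.4 299.4 299.8 299.8 299.8 299.9 299.9
 300.1 300.2]
knob maxz 84.86820527162621
behind tall 3537 [158.16675319  10.20578414] 101.3800186998628
```

Emit:
move_arm:
  travel:
    - [0,0,0]
    - [0,0,0]
    - [0,0,0]
    - [0.02,-0.02,0]
    - [0.025,-0.03,0]
    - [0.025,-0.03,0]
    - [0.025,-0.03,0]
    - [0.025,-0.03,0]
  rot:
    - [0,0,6]
    - [0,0,6]
    - [0,0,5.8]
    - [0,0,0]
    - [0,0,0]
    - [0,0,0]
    - [0,0,0]
    - [0,0,0]
  claw: [0,0,0,0,0,0,0,0]

```text
clock: 0.77
position: [381.8, -461.8, 194.9]
eef_rot: [0.999, 0.044, -0.006, -0.002]
contact_force: [0.1, 0.1, 0.1]
grip_width: 0.477
```

Emit:
move_arm:
  travel:
    - [0.012,-0.036,0]
    - [0.012,-0.036,0]
    - [0.012,-0.036,0]
    - [0.012,-0.036,0]
    - [0.012,-0.036,0]
    - [0.012,-0.036,0]
    - [0.012,-0.036,0]
    - [0.012,-0.036,0]
  rot:
    - [0,0,-2]
    - [0,0,0]
    - [0,0,0]
    - [0,0,0]
    - [0,0,0]
    - [0,0,0]
    - [0,0,0]
    - [0,0,0]
  claw: [0,0,0,0,0,0,0,0]

```text
clock: 1.43
position: [444.2, -147.8, 192.6]
eef_rot: [0.998, 0.064, -0.007, -0.003]
contact_force: [0.6, 0.6, 0.6]
grip_width: 0.006
```

```bash
cat >> h.py <<'E'
from scipy.spatial.transform import Rotation as Ro
ef=np.array([.127,-.992]);ff=np.array([.992,.127])
ORG=np.array([664.0-0.4,152.1])
def goto(P,yaw=None):
    from station import read_state
    s=read_state();R=Ro.from_quat(s["eef_rot"]);d=np.array(P,float)-s["position"]
    print("clk",round(s["clock"],2),"pos",s["position"].round(1),"tool shift mm",R.inv().apply(d).round(1),"F",s["contact_force"].round(1))
    if yaw is not None:
        y=np.radians(yaw);T=Ro.from_matrix(np.array([[np.cos(y),np.sin(y),0],[np.sin(y),-np.cos(y),0],[0,0,-1]]))
        print("rotvec tool deg",np.degrees((R.inv()*T).as_rotvec()).round(2))
E
python3 -c "
from h import *
goto([480,97,100],7.3)"
```

```text
clk 1.43 pos [ 444.2 -147.8  192.6] tool shift mm [  68.  -237.6   93.3] F [0.6 0.6 0.6]
rotvec tool deg [-0.37  0.72  0.04]
```

Emit:
move_arm:
  travel:
    - [0.01,-0.036,0]
    - [0.01,-0.036,0]
    - [0.01,-0.036,0]
    - [0.01,-0.036,0.01]
    - [0.01,-0.035,0.02]
    - [0.01,-0.03,0.02]
    - [0.006,-0.02,0.02]
    - [0,-0.005,0.02]
  rot:
    - [-0.4,0.7,0]
    - [0,0,0]
    - [0,0,0]
    - [0,0,0]
    - [0,0,0]
    - [0,0,0]
    - [0,0,0]
    - [0,0,0]
  claw: [0,0,0,0,0,0,0,0]

```text
clock: 2.1
position: [482.8, 113.1, 104.8]
eef_rot: [0.998, 0.069, 0.007, -0.002]
contact_force: [0.2, 0.0, -0.3]
grip_width: 0.009
```

```bash
python3 -c "
from h import *
goto([482,97.5,16],7.3)"
```

```text
clk 2.1 pos [482.8 113.1 104.8] tool shift mm [-4.2 15.6 88.7] F [ 0.2  0.  -0.3]
rotvec tool deg [-0.14 -0.85  0.62]
```

Emit:
move_arm:
  travel:
    - [-0.003,0.01,0]
    - [0,0.003,0.015]
    - [0,0,0.02]
    - [0,0,0.02]
    - [0,0,0.018]
    - [0,0,0.01]
    - [0,0,0.003]
    - [0,0,0]
  rot:
    - [0,-0.8,0.6]
    - [0,0,0]
    - [0,0,0]
    - [0,0,0]
    - [0,0,0]
    - [0,0,0]
    - [0,0,0]
    - [0,0,0]
  claw: [0,0,0,0,0,0,0,0]

```text
clock: 2.77
position: [479.5, 94.6, 13.9]
eef_rot: [0.998, 0.063, -0.004, 0.001]
contact_force: [-0.4, 1.2, -0.4]
grip_width: 0.007
```

```bash
python3 - <<'E'
from h import *
from station import *
goto([482,97.5,16],7.3)
for n in ("top","scene"):
    c=read_camera(n);im=c["color"][:,:,::-1]
    cr=im[130:290,180:360] if n=="top" else im[100:350,250:550]
    cv2.imwrite(f"pics/{n}1.png",cv2.resize(cr,None,fx=2.4 if n=="scene" else 4,fy=2.4 if n=="scene" else 3.7))
E
```

```text
clk 2.77 pos [479.5  94.6  13.9] tool shift mm [ 2.9 -2.6 -2.1] F [-0.4  1.2 -0.4]
rotvec tool deg [ 0.05  0.51 -0.13]
```

View pics/scene1.png

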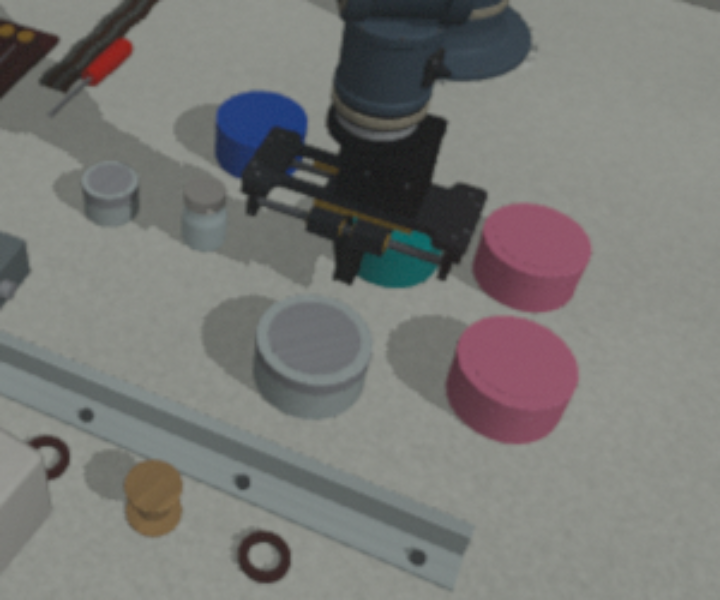

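Emit:
move_arm:
  travel:
    - [0.003,-0.002,-0.002]
    - [0.004,0,0]
    - [0.004,0,0]
    - [0.004,0,0]
    - [0.004,0,0]
    - [0.003,0,0]
    - [0.002,0,0]
    - [0.002,0,0]
  rot:
    - [0,0.4,0]
    - [0,0,0]
    - [0,0,0]
    - [0,0,0]
    - [0,0,0]
    - [0,0,0]
    - [0,0,0]
    - [0,0,0]
  claw: [0,0,0,0,0,0,0,0]

```text
clock: 3.53
position: [512.0, 101.8, 21.6]
eef_rot: [0.998, 0.063, 0.005, -0.0]
contact_force: [-0.3, -0.1, -0.5]
grip_width: 0.003
```

Emit:
move_arm:
  travel:
    - [0.002,0,0]
    - [0.002,0,0]
    - [0.002,0,0]
    - [0.002,0,0]
    - [0.002,0,0]
    - [0.002,0,0]
    - [0.002,0,0]
    - [0.002,0,0]
  rot:
    - [0,0,0]
    - [0,0,0]
    - [0,0,0]
    - [0,0,0]
    - [0,0,0]
    - [0,0,0]
    - [0,0,0]
    - [0,0,0]
  claw: [0,0,0,0,0,0,0,0]

```text
clock: 4.2
position: [522.7, 102.5, 19.9]
eef_rot: [0.998, 0.063, -0.002, 0.001]
contact_force: [-3.0, -0.7, 1.6]
grip_width: 0.007
```

```bash
cat > look.py <<'E'
from h import *
from station import *
def tin(n="top",box=None):
    c=read_camera(n);W=cloud(c);P=W.reshape(-1,3);F=np.stack([(P[:,:2]-ORG)@ef,(P[:,:2]-ORG)@ff],-1)
    col=c["color"].reshape(-1,3).astype(int)
    m=(P[:,2]>46)&(P[:,2]<54)&(F[:,0]>-60)&(F[:,0]<345)&(F[:,1]>-155)&(F[:,1]<10)&(col.max(1)-col.min(1)<40)&(col.mean(1)>70)
    lab=np.zeros(m.shape,np.uint8);lab[m]=255;lab=lab.reshape(400,640)
    k,L,st,ce=cv2.connectedComponentsWithStats(lab);i=1+np.argmax(st[1:,4])
    q=F.reshape(400,640,2)[L==i].astype(np.float32)
    (x,y),r=cv2.minEnclosingCircle(q);print(n,"tin fence xy",round(x,1),round(y,1),"r",round(r,1),"n",len(q))
    return c
E
python3 - <<'E'
from look import *
goto([482,97.5,16],7.3)
tin("top");tin("scene")
E
```

```text
clk 4.2 pos [522.7 102.5  19.9] tool shift mm [-41.   -0.1   4. ] F [-3.  -0.7  1.6]
rotvec tool deg [ 0.15  0.23 -0.09]
top tin fence xy 66.3 -71.9 r 26.2 n 65
scene tin fence xy 31.0 -87.2 r 50.4 n 1497
```

Emit:
move_arm:
  travel:
    - [0.003,0,0]
    - [0.003,0,0]
    - [0.003,0,0]
    - [0.003,0,0]
    - [0.003,0,0]
    - [0.003,0,0]
    - [0.003,0,0]
    - [0.003,0,0]
  rot:
    - [0,0,0]
    - [0,0,0]
    - [0,0,0]
    - [0,0,0]
    - [0,0,0]
    - [0,0,0]
    - [0,0,0]
    - [0,0,0]
  claw: [0,0,0,0,0,0,0,0]

```text
clock: 4.97
position: [549.1, 105.8, 19.8]
eef_rot: [0.998, 0.063, -0.002, 0.001]
contact_force: [-3.3, -0.1, 1.7]
grip_width: 0.007
```

```bash
python3 - <<'E'
from look import *
goto([482,97.5,16],7.3)
c=tin("scene");cv2.imwrite("pics/s2.png",cv2.resize(c["color"][150:350,250:550,::-1],None,fx=2.4,fy=2.4))
E
```

```text
clk 4.97 pos [549.1 105.8  19.8] tool shift mm [-67.6  -0.2   4. ] F [-3.3 -0.1  1.7]
rotvec tool deg [ 0.14  0.2  -0.1 ]
scene tin fence xy 32.5 -61.1 r 50.1 n 1607
```

View pics/s2.png

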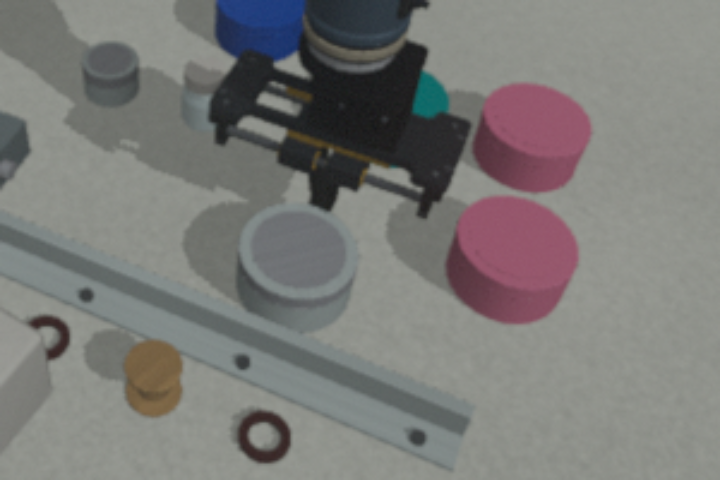

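The tin, at about (297,265) in this crop, is sliding flat and straight. It is still about 12 mm from the fence face.

Emit:
move_arm:
  travel:
    - [0.0015,0,0]
    - [0.0015,0,0]
    - [0.0012,0,0]
    - [0.001,0,0]
    - [0.001,0,0]
    - [0.001,0,0]
    - [0.001,0,0]
    - [0.001,0,0]
  rot:
    - [0,0,0]
    - [0,0,0]
    - [0,0,0]
    - [0,0,0]
    - [0,0,0]
    - [0,0,0]
    - [0,0,0]
    - [0,0,0]
  claw: [0,0,0,0,0,0,0,0]

```text
clock: 5.68
position: [559.6, 107.1, 19.8]
eef_rot: [0.998, 0.063, -0.001, 0.001]
contact_force: [-2.8, -0.3, 1.3]
grip_width: 0.007
```

Emit:
move_arm:
  travel:
    - [0.001,0,0]
    - [0.0008,0,0]
    - [0.0008,0,0]
    - [0.0008,0,0]
    - [0.0008,0,0]
    - [0.0008,0,0]
    - [0.0008,0,0]
    - [0.0008,0,0]
  rot:
    - [0,0,0]
    - [0,0,0]
    - [0,0,0]
    - [0,0,0]
    - [0,0,0]
    - [0,0,0]
    - [0,0,0]
    - [0,0,0]
  claw: [0,0,0,0,0,0,0,0]

```text
clock: 6.35
position: [561.8, 107.3, 19.1]
eef_rot: [0.998, 0.063, -0.007, 0.002]
contact_force: [-5.2, -1.0, 2.8]
grip_width: 0.005
```

Emit:
move_arm:
  travel:
    - [0.001,0,0]
    - [0.001,0,0]
    - [0.001,0,0]
    - [0.0012,0,0]
    - [0.0012,0,0]
    - [0.0012,0,0]
    - [0.0012,0,0]
    - [0.0012,0,0]
  rot:
    - [0,0,0]
    - [0,0,0]
    - [0,0,0]
    - [0,0,0]
    - [0,0,0]
    - [0,0,0]
    - [0,0,0]
    - [0,0,0]
  claw: [0,0,0,0,0,0,0,0]

```text
clock: 7.02
position: [561.3, 107.2, 17.9]
eef_rot: [0.998, 0.063, -0.017, 0.005]
contact_force: [-6.2, -1.2, 4.2]
grip_width: 0.002
```

```bash
python3 - <<'E'
from look import *
goto([482,97.5,16],7.3)
c=tin("scene");cv2.imwrite("pics/s3.png",cv2.resize(c["color"][150:350,250:550,::-1],None,fx=2.4,fy=2.4))
E
```

```text
clk 7.02 pos [561.3 107.2  17.9] tool shift mm [-79.7  -0.4   4.6] F [-6.2 -1.2  4.2]
rotvec tool deg [ 0.43  1.94 -0.05]
scene tin fence xy 32.3 -47.1 r 49.0 n 1650
```

View pics/s3.png

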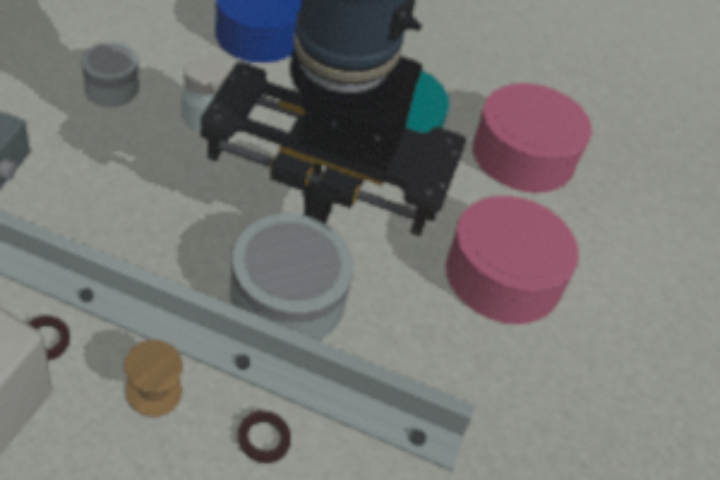

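Emit:
move_arm:
  travel:
    - [-0.003,0,0]
    - [-0.008,0,0]
    - [-0.012,0,0]
    - [-0.01,-0.008,0]
    - [0,-0.018,0]
    - [0.005,-0.018,0]
    - [0.005,-0.014,0]
    - [0,0,0]
  rot:
    - [0,0,0]
    - [0.4,1.9,0]
    - [0,0,0]
    - [0,0,0]
    - [0,0,0]
    - [0,0,0]
    - [0,0,0]
    - [0,0,0]
  claw: [0,0,0,0,0,0,0,0]

```text
clock: 7.73
position: [535.5, 165.9, 20.2]
eef_rot: [0.998, 0.062, 0.008, -0.002]
contact_force: [0.7, 0.9, 0.1]
grip_width: 0.007
```

Emit:
move_arm:
  travel:
    - [0,0,0]
    - [0,0,0]
    - [0,0,0]
    - [0,0,0]
    - [0,0,0]
    - [0,0,0]
    - [0,0,0]
    - [0,0,0]
  rot:
    - [0,0,5]
    - [0,0,7]
    - [0,0,7]
    - [0,0,7]
    - [0,0,7]
    - [0,0,7]
    - [0,0,7]
    - [0,0,7]
  claw: [0,0,0,0,0,0,0,0]

```text
clock: 8.4
position: [535.4, 165.4, 21.1]
eef_rot: [0.912, -0.409, 0.007, -0.009]
contact_force: [0.2, 0.3, -0.9]
grip_width: 0.001
```

```bash
python3 - <<'E'
from look import *
goto([570,180,18],-52.7)
c=tin("scene")
E
```

```text
clk 8.4 pos [535.4 165.4  21.1] tool shift mm [ 12.1 -35.4   3.9] F [ 0.2  0.3 -0.9]
rotvec tool deg [-1.24 -0.23  4.42]
scene tin fence xy 32.5 -47.2 r 49.4 n 1649
```

Emit:
move_arm:
  travel:
    - [0,-0.008,0.001]
    - [0,-0.012,0.001]
    - [0,-0.01,0]
    - [0,-0.004,0]
    - [0.006,0,0]
    - [0.008,0,0]
    - [0.006,0,0]
    - [0.003,0,0]
  rot:
    - [-1.2,0,4.4]
    - [0,0,0]
    - [0,0,0]
    - [0,0,0]
    - [0,0,0]
    - [0,0,0]
    - [0,0,0]
    - [0,0,0]
  claw: [0,0,0,0,0,0,0,0]

```text
clock: 9.12
position: [577.8, 167.6, 18.5]
eef_rot: [0.898, -0.439, 0.002, 0.002]
contact_force: [0.2, -0.5, -1.0]
grip_width: 0.008
```

```bash
python3 - <<'E'
from look import *
goto([620-.606*62,114.3+.7955*62,18],-52.7)
c=tin("scene");cv2.imwrite("pics/s4.png",cv2.resize(c["color"][150:350,250:550,::-1],None,fx=2.4,fy=2.4))
E
```

```text
clk 9.12 pos [577.8 167.6  18.5] tool shift mm [ 6.  -1.2  0.5] F [ 0.2 -0.5 -1. ]
rotvec tool deg [ 0.12 -0.33  0.62]
scene tin fence xy 31.7 -47.2 r 49.3 n 1671
```

View pics/s4.png

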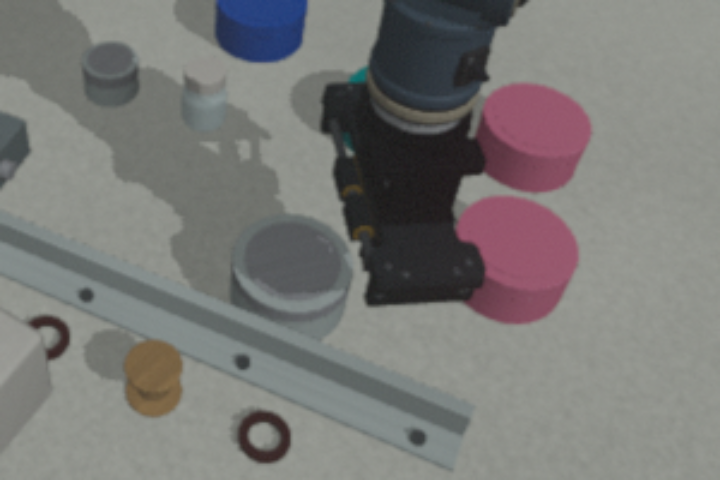

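Emit:
move_arm:
  travel:
    - [0.003,-0.001,0]
    - [0.003,0,0]
    - [0.002,0.001,0]
    - [0.0017,0.001,0]
    - [0.0017,0.001,0]
    - [0.0017,0.001,0]
    - [0.0017,0.001,0]
    - [0.0017,0.001,0]
  rot:
    - [0,0,0.6]
    - [0,0,0]
    - [0,0,0]
    - [0,0,0]
    - [0,0,0]
    - [0,0,0]
    - [0,0,0]
    - [0,0,0]
  claw: [0,0,0,0,0,0,0,0]

```text
clock: 9.83
position: [581.0, 153.2, 18.6]
eef_rot: [0.896, -0.444, -0.002, 0.001]
contact_force: [-1.1, 3.0, 2.1]
grip_width: 0.006
```

```bash
cat >> look.py <<'E'
def st():
    s=read_state();p=s["position"];d=p[:2]-ORG;F=s["contact_force"]
    print("clk",round(s["clock"],2),"TCP fence",(d@ef).round(1),(d@ff).round(1),"z",p[2].round(1),"F e,f,z",(F[:2]@ef).round(1),(F[:2]@ff).round(1),F[2].round(1),"pred tin y", round(d@ff+58.5*.5,1))
E
python3 - <<'E'
from look import *
st();goto([0,0,0],-52.7)
c=tin("scene")
E
```

```text
clk 9.83 TCP fence -11.5 -81.8 z 18.6 F e,f,z -3.1 -0.7 2.1 pred tin y -52.6
clk 9.83 pos [581.  153.2  18.6] tool shift mm [-230.1  554.9   21.2] F [-1.1  3.   2.1]
rotvec tool deg [ 0.21  0.15 -0.01]
scene tin fence xy 37.6 -46.6 r 49.2 n 1624
```

Emit:
move_arm:
  travel:
    - [0.0022,0.0006,0]
    - [0.0022,0.0006,0]
    - [0.0022,0.0006,0]
    - [0.0022,0.0006,0]
    - [0.0022,0.0006,0]
    - [0.0022,0.0006,0]
    - [0.0022,0.0006,0]
    - [0.0022,0.0006,0]
  rot:
    - [0,0,0]
    - [0,0,0]
    - [0,0,0]
    - [0,0,0]
    - [0,0,0]
    - [0,0,0]
    - [0,0,0]
    - [0,0,0]
  claw: [0,0,0,0,0,0,0,0]

```text
clock: 10.55
position: [578.9, 145.9, 18.8]
eef_rot: [0.898, -0.44, -0.012, 0.0]
contact_force: [-3.7, 4.0, 3.5]
grip_width: 0.006
```

```bash
python3 - <<'E'
from look import *
st();goto([0,0,0],-52.7)
c=tin("scene");tin("top")
E
```

```text
clk 10.55 TCP fence -4.6 -84.9 z 18.8 F e,f,z -4.5 -3.2 3.5 pred tin y -55.6
clk 10.55 pos [578.9 145.9  18.8] tool shift mm [-238.7  546.6   30.3] F [-3.7  4.   3.5]
rotvec tool deg [0.65 1.27 0.47]
scene tin fence xy 43.1 -46.4 r 48.8 n 1583
top tin fence xy 45.5 -46.8 r 47.5 n 567
```

Emit:
move_arm:
  travel:
    - [0.003,0.0006,0]
    - [0.0035,0.0008,0]
    - [0.004,0.001,0]
    - [0.004,0.001,0]
    - [0.004,0.001,0]
    - [0.004,0.001,0]
    - [0.004,0.001,0]
    - [0.004,0.001,0]
  rot:
    - [0,0.3,0.1]
    - [0,0.3,0.1]
    - [0,0.3,0.1]
    - [0,0.3,0.1]
    - [0,0.1,0]
    - [0,0.1,0]
    - [0,0,0]
    - [0,0,0]
  claw: [0,0,0,0,0,0,0,0]

```text
clock: 11.32
position: [575.2, 133.5, 18.9]
eef_rot: [0.899, -0.437, -0.02, 0.005]
contact_force: [-7.1, 5.7, 6.7]
grip_width: 0.004
```

```bash
python3 - <<'E'
from look import *
st();goto([0,0,0],-52.7)
c=tin("scene");tin("top")
E
```

```text
clk 11.32 TCP fence 7.2 -90.1 z 18.9 F e,f,z -6.5 -6.3 6.7 pred tin y -60.8
clk 11.32 pos [575.2 133.5  18.9] tool shift mm [-249.3  534.    41.1] F [-7.1  5.7  6.7]
rotvec tool deg [1.55 1.8  0.84]
scene tin fence xy 52.3 -47.2 r 49.2 n 1533
top tin fence xy 53.4 -46.9 r 47.8 n 528
```

Emit:
move_arm:
  travel:
    - [-0.003,0,0]
    - [-0.006,0,0]
    - [-0.008,0,0]
    - [-0.003,0,0]
    - [0,0,0]
    - [0,0,0]
    - [0,0,0]
    - [0,0,0]
  rot:
    - [0,0,0]
    - [0,0,0]
    - [1.5,1.8,0]
    - [0,0,4]
    - [0,0,4]
    - [0,0,4]
    - [0,0,3]
    - [0,0,0]
  claw: [0,0,0,0,0,0,0,0]

```text
clock: 12.08
position: [566.7, 141.3, 20.4]
eef_rot: [0.829, -0.559, 0.008, 0.0]
contact_force: [-0.3, 0.5, -0.3]
grip_width: 0.005
```

```bash
python3 - <<'E'
from look import *
st();goto([593.1,159.6,17],-67.7)
c=tin("scene");tin("top")
E
```

```text
clk 12.08 TCP fence -1.6 -97.5 z 20.4 F e,f,z -0.5 -0.3 -0.3 pred tin y -68.3
clk 12.08 pos [566.7 141.3  20.4] tool shift mm [ -7.  -31.3   3.5] F [-0.3  0.5 -0.3]
rotvec tool deg [-0.47 -0.79 -0.23]
scene tin fence xy 52.5 -47.1 r 49.2 n 1497
top tin fence xy 52.8 -47.0 r 48.5 n 716
```

Emit:
move_arm:
  travel:
    - [-0.008,0,0.002]
    - [-0.003,-0.006,0.001]
    - [0,-0.01,0]
    - [0,-0.01,0]
    - [0,-0.006,0]
    - [0.002,0,0]
    - [0.003,0,0]
    - [0.001,0,0]
  rot:
    - [-0.4,-0.7,0]
    - [0,0,0]
    - [0,0,0]
    - [0,0,0]
    - [0,0,0]
    - [0,0,0]
    - [0,0,0]
    - [0,0,0]
  claw: [0,0,0,0,0,0,0,0]

```text
clock: 12.85
position: [599.5, 160.2, 17.1]
eef_rot: [0.831, -0.556, 0.0, -0.002]
contact_force: [-0.2, -0.3, 0.1]
grip_width: 0.005
```

```bash
python3 - <<'E'
from look import *
st();goto([593.1,159.6,17],-67.7)
E
```

```text
clk 12.85 TCP fence -16.2 -62.6 z 17.1 F e,f,z 0.3 -0.3 0.1 pred tin y -33.3
clk 12.85 pos [599.5 160.2  17.1] tool shift mm [-1.9  6.2  0.1] F [-0.2 -0.3  0.1]
rotvec tool deg [-0.19  0.07  0.13]
```

Emit:
move_arm:
  travel:
    - [0.004,0.003,0]
    - [0.004,0,0]
    - [0.002,0,0]
    - [0.002,0.0003,0]
    - [0.002,0.0003,0]
    - [0.0025,0.0003,0]
    - [0.003,0.0003,0]
    - [0.003,0.0003,0]
  rot:
    - [0,0,0]
    - [0,0,0]
    - [0,0,0]
    - [0,0,0]
    - [0,0,0]
    - [0,0,0]
    - [0,0,0]
    - [0,0,0]
  claw: [0,0,0,0,0,0,0,0]

```text
clock: 13.52
position: [600.5, 140.3, 17.0]
eef_rot: [0.832, -0.555, -0.005, -0.003]
contact_force: [-1.5, 3.7, 2.2]
grip_width: 0.005
```

```bash
python3 - <<'E'
from look import *
st();goto([593.1,159.6,17],-67.7)
c=tin("scene");tin("top")
E
```

```text
clk 13.52 TCP fence 3.6 -64.0 z 17.0 F e,f,z -3.9 -1.1 2.2 pred tin y -34.8
clk 13.52 pos [600.5 140.3  17. ] tool shift mm [-20.6  -0.5   0.2] F [-1.5  3.7  2.2]
rotvec tool deg [0.01 0.62 0.23]
scene tin fence xy 61.8 -46.5 r 48.9 n 1196
top tin fence xy 61.1 -47.2 r 48.2 n 636
```

Emit:
move_arm:
  travel:
    - [0.0035,0.0004,0]
    - [0.0035,0.0004,0]
    - [0.0035,0.0004,0]
    - [0.0035,0.0004,0]
    - [0.0035,0.0004,0]
    - [0.0035,0.0004,0]
    - [0.0035,0.0004,0]
    - [0.0035,0.0004,0]
  rot:
    - [0,0.1,0]
    - [0,0.1,0]
    - [0,0.1,0]
    - [0,0.1,0]
    - [0,0.1,0]
    - [0,0.1,0]
    - [0,0,0]
    - [0,0,0]
  claw: [0,0,0,0,0,0,0,0]

```text
clock: 14.28
position: [603.6, 119.6, 16.7]
eef_rot: [0.833, -0.553, -0.007, -0.001]
contact_force: [-3.7, 4.7, 3.6]
grip_width: 0.002
```

```bash
python3 - <<'E'
from look import *
st();goto([593.1,159.6,17],-67.7)
c=tin("scene");tin("top")
E
```

```text
clk 14.28 TCP fence 24.6 -63.6 z 16.7 F e,f,z -5.1 -3.1 3.6 pred tin y -34.4
clk 14.28 pos [603.6 119.6  16.7] tool shift mm [-41.   -5.8   0.2] F [-3.7  4.7  3.6]
rotvec tool deg [0.41 0.74 0.51]
scene tin fence xy 83.6 -46.6 r 48.9 n 1117
top tin fence xy 83.2 -47.1 r 48.0 n 640
```

Emit:
move_arm:
  travel:
    - [0.004,0.0008,0]
    - [0.004,0.0008,0]
    - [0.004,0.0008,0]
    - [0.004,0.0008,0]
    - [0.004,0.0008,0]
    - [0.004,0.0008,0]
    - [0.004,0.0008,0]
    - [0.004,0.0008,0]
  rot:
    - [0.1,0.15,0.05]
    - [0.1,0.15,0.05]
    - [0.1,0.15,0.05]
    - [0.1,0.15,0.05]
    - [0,0.1,0.05]
    - [0,0.1,0.05]
    - [0,0,0.05]
    - [0,0,0]
  claw: [0,0,0,0,0,0,0,0]

```text
clock: 15.05
position: [607.1, 92.9, 16.5]
eef_rot: [0.833, -0.554, -0.004, -0.001]
contact_force: [-1.9, 4.9, 4.2]
grip_width: 0.005
```

```bash
python3 - <<'E'
from look import *
st();goto([593.1,159.6,17],-67.7)
c=tin("scene");tin("top")
E
```

```text
clk 15.05 TCP fence 51.6 -63.6 z 16.5 F e,f,z -5.1 -1.3 4.2 pred tin y -34.3
clk 15.05 pos [607.1  92.9  16.5] tool shift mm [-67.  -12.9  -0.1] F [-1.9  4.9  4.2]
rotvec tool deg [0.2  0.44 0.44]
scene tin fence xy 109.7 -46.7 r 49.1 n 1019
top tin fence xy 109.7 -47.5 r 48.4 n 614
```

Emit:
move_arm:
  travel:
    - [0.004,0.0006,0]
    - [0.004,0.0006,0]
    - [0.004,0.0006,0]
    - [0.004,0.0006,0]
    - [0.004,0.0006,0]
    - [0.004,0.0006,0]
    - [0.004,0.0006,0]
    - [0.004,0.0006,0]
  rot:
    - [0.05,0.1,0.05]
    - [0.05,0.1,0.05]
    - [0.05,0.1,0.05]
    - [0.05,0.1,0.05]
    - [0,0.1,0.05]
    - [0,0.1,0.05]
    - [0,0,0.05]
    - [0,0,0]
  claw: [0,0,0,0,0,0,0,0]

```text
clock: 15.82
position: [610.7, 67.5, 15.5]
eef_rot: [0.832, -0.554, -0.005, 0.001]
contact_force: [-3.6, 5.2, 4.6]
grip_width: 0.006
```

```bash
python3 - <<'E'
from look import *
st();goto([593.1,159.6,17],-67.7)
c=tin("scene");tin("top")
E
```

```text
clk 15.82 TCP fence 77.2 -63.2 z 15.5 F e,f,z -5.7 -2.9 4.6 pred tin y -33.9
clk 15.82 pos [610.7  67.5  15.5] tool shift mm [-91.8 -19.2  -0.9] F [-3.6  5.2  4.6]
rotvec tool deg [0.36 0.43 0.36]
scene tin fence xy 135.8 -46.1 r 49.0 n 909
top tin fence xy 136.2 -46.8 r 48.0 n 587
```

Emit:
move_arm:
  travel:
    - [0.004,0.0007,0]
    - [0.004,0.0007,0]
    - [0.004,0.0007,0]
    - [0.004,0.0007,0]
    - [0.004,0.0007,0]
    - [0.004,0.0007,0]
    - [0.004,0.0007,0]
    - [0.004,0.0007,0]
  rot:
    - [0.08,0.1,0.05]
    - [0.08,0.1,0.05]
    - [0.08,0.1,0.05]
    - [0.08,0.1,0.05]
    - [0,0.1,0.05]
    - [0,0.1,0.05]
    - [0,0,0.05]
    - [0,0,0]
  claw: [0,0,0,0,0,0,0,0]

```text
clock: 16.58
position: [614.1, 41.8, 14.3]
eef_rot: [0.832, -0.555, -0.004, 0.001]
contact_force: [-2.6, 5.0, 2.3]
grip_width: 0.008
```

Emit:
move_arm:
  travel:
    - [0.004,0.0007,0]
    - [0.004,0.0007,0]
    - [0.004,0.0007,0]
    - [0.004,0.0007,0]
    - [0.004,0.0007,0]
    - [0.004,0.0007,0]
    - [0.004,0.0007,0]
    - [0.004,0.0007,0]
  rot:
    - [0.08,0.1,0.05]
    - [0.08,0.1,0.05]
    - [0.08,0.1,0.05]
    - [0.08,0.1,0.05]
    - [0,0.1,0.05]
    - [0,0.1,0.05]
    - [0,0,0.05]
    - [0,0,0]
  claw: [0,0,0,0,0,0,0,0]

```text
clock: 17.25
position: [617.4, 15.5, 13.3]
eef_rot: [0.832, -0.555, -0.004, 0.001]
contact_force: [-3.7, 5.3, 3.3]
grip_width: 0.004
```

```bash
python3 - <<'E'
from look import *
st();goto([593.1,159.6,17],-67.7)
c=tin("scene");tin("top");cv2.imwrite("pics/s5.png",cv2.resize(c["color"][120:350,180:480,::-1],None,fx=2.4,fy=2.4))
E
```

```text
clk 17.25 TCP fence 129.6 -63.1 z 13.3 F e,f,z -5.7 -3.0 3.3 pred tin y -33.9
clk 17.25 pos [617.4  15.5  13.3] tool shift mm [-142.4  -32.8   -3.3] F [-3.7  5.3  3.3]
rotvec tool deg [0.34 0.27 0.27]
scene tin fence xy 188.5 -46.7 r 49.1 n 737
top tin fence xy 196.2 -48.2 r 46.2 n 516
```

View pics/s5.png

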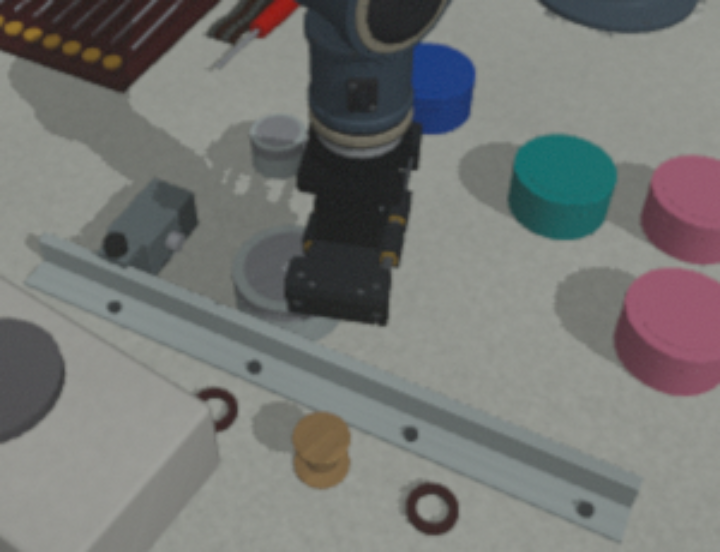

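Here the tin sits against the fence at about (290,270), and the button at about (175,240) is still well ahead.

Emit:
move_arm:
  travel:
    - [0.004,0.0007,-0.0004]
    - [0.004,0.0007,-0.0004]
    - [0.004,0.0007,-0.0004]
    - [0.004,0.0007,-0.0004]
    - [0.004,0.0007,-0.0004]
    - [0.004,0.0007,-0.0004]
    - [0.004,0.0007,-0.0004]
    - [0.004,0.0007,-0.0004]
  rot:
    - [0.08,0.1,0.05]
    - [0.08,0.1,0.05]
    - [0.08,0.1,0.05]
    - [0.08,0.1,0.05]
    - [0,0.1,0.05]
    - [0,0.1,0.05]
    - [0,0,0.05]
    - [0,0,0]
  claw: [0,0,0,0,0,0,0,0]

```text
clock: 18.02
position: [622.1, -20.1, 14.0]
eef_rot: [0.83, -0.558, 0.002, 0.005]
contact_force: [-2.0, 1.8, -1.9]
grip_width: 0.008
```

Emit:
move_arm:
  travel:
    - [0.004,0.0007,-0.0004]
    - [0.004,0.0007,-0.0004]
    - [0.004,0.0007,-0.0004]
    - [0.0035,0.0006,-0.0004]
    - [0.0035,0.0006,-0.0004]
    - [0.003,0.0004,-0.0004]
    - [0.003,0.0004,-0.0004]
    - [0.003,0.0004,-0.0004]
  rot:
    - [0.08,0.1,0.05]
    - [0.08,0.1,0.05]
    - [0.08,0.1,0.05]
    - [0.08,0.1,0.05]
    - [0,0.1,0.05]
    - [0,0.1,0.05]
    - [0,0,0.05]
    - [0,0,0]
  claw: [0,0,0,0,0,0,0,0]

```text
clock: 18.68
position: [627.4, -51.5, 17.5]
eef_rot: [0.828, -0.561, 0.007, 0.006]
contact_force: [-2.7, 1.5, -1.0]
grip_width: 0.008
```

```bash
python3 - <<'E'
from look import *
st();goto([593.1,159.6,17],-67.7)
c=tin("scene");tin("top")
E
```

```text
clk 18.68 TCP fence 197.4 -61.8 z 17.5 F e,f,z -1.9 -2.4 -1.0 pred tin y -32.5
clk 18.68 pos [627.4 -51.5  17.5] tool shift mm [-208.8  -46.3   -3.5] F [-2.7  1.5 -1. ]
rotvec tool deg [ 0.18 -1.07 -0.58]
scene tin fence xy 255.4 -45.5 r 49.1 n 540
top tin fence xy 264.8 -50.2 r 46.2 n 451
```

Emit:
move_arm:
  travel:
    - [0.001,0.0001,0]
    - [0.001,0.0001,0]
    - [0.001,0.0001,0]
    - [0.001,0.0001,0]
    - [0.001,0.0001,0]
    - [0.001,0.0001,0]
    - [0.001,0.0001,0]
    - [0.001,0.0001,0]
  rot:
    - [0,0,0]
    - [0,0,0]
    - [0,0,0]
    - [0,0,0]
    - [0,0,0]
    - [0,0,0]
    - [0,0,0]
    - [0,0,0]
  claw: [0,0,0,0,0,0,0,0]

```text
clock: 19.45
position: [628.0, -53.4, 17.9]
eef_rot: [0.829, -0.56, 0.002, 0.004]
contact_force: [-4.2, 4.3, 0.5]
grip_width: 0.005
```

```bash
python3 - <<'E'
from look import *
st();tin("scene")
E
```

```text
clk 19.45 TCP fence 199.4 -61.4 z 17.9 F e,f,z -4.8 -3.6 0.5 pred tin y -32.2
scene tin fence xy 259.9 -44.5 r 48.8 n 506
```

Emit:
move_arm:
  travel:
    - [0.0015,0.0003,0]
    - [0.0015,0.0003,0]
    - [0.0015,0.0003,0]
    - [0.0015,0.0003,0]
    - [0.0015,0.0003,0]
    - [0.0015,0.0003,0]
    - [0.0015,0.0003,0]
    - [0.0015,0.0003,0]
  rot:
    - [0,0,0]
    - [0,0,0]
    - [0,0,0]
    - [0,0,0]
    - [0,0,0]
    - [0,0,0]
    - [0,0,0]
    - [0,0,0]
  claw: [0,0,0,0,0,0,0,0]

```text
clock: 20.17
position: [628.1, -56.4, 18.0]
eef_rot: [0.831, -0.557, -0.004, 0.001]
contact_force: [-3.7, 4.4, 0.6]
grip_width: 0.002
```

```bash
python3 - <<'E'
from look import *
st();tin("scene");goto([593.1,159.6,17],-67.7)
E
```

```text
clk 20.17 TCP fence 202.3 -61.7 z 18.0 F e,f,z -4.9 -3.1 0.6 pred tin y -32.4
scene tin fence xy 275.5 -34.9 r 53.9 n 504
clk 20.22 pos [628.2 -56.6  18. ] tool shift mm [-213.4  -49.6    1.8] F [-3.6  4.  -0.1]
rotvec tool deg [0.41 0.31 0.  ]
```

Emit:
move_arm:
  travel:
    - [0.0018,0.0003,0]
    - [0.0018,0.0003,0]
    - [0.0018,0.0003,0]
    - [0.0018,0.0003,0]
    - [0.0018,0.0003,0]
    - [0.0018,0.0003,0]
    - [0.0018,0.0003,0]
    - [0.0018,0.0003,0]
  rot:
    - [0,0,0]
    - [0,0,0]
    - [0,0,0]
    - [0,0,0]
    - [0,0,0]
    - [0,0,0]
    - [0,0,0]
    - [0,0,0]
  claw: [0,0,0,0,0,0,0,0]

```text
clock: 20.88
position: [627.9, -57.3, 18.2]
eef_rot: [0.833, -0.553, -0.014, -0.003]
contact_force: [-4.2, 5.0, 1.7]
grip_width: 0.004
```

```bash
python3 - <<'E'
from look import *
st();goto([593.1,159.6,17],-67.7)
c=read_camera("top");cv2.imwrite("pics/t6.png",cv2.resize(c["color"][120:230,280:410,::-1],None,fx=5,fy=5,interpolation=cv2.INTER_CUBIC))
c=read_camera("scene");cv2.imwrite("pics/s6.png",cv2.resize(c["color"][160:290,190:340,::-1],None,fx=4.5,fy=4.5,interpolation=cv2.INTER_CUBIC))
E
```

```text
clk 20.88 TCP fence 203.2 -62.0 z 18.2 F e,f,z -5.5 -3.6 1.7 pred tin y -32.8
clk 20.88 pos [627.9 -57.3  18.2] tool shift mm [-213.3  -51.9    6.6] F [-4.2  5.   1.7]
rotvec tool deg [0.6  1.58 0.48]
```

View pics/t6.png

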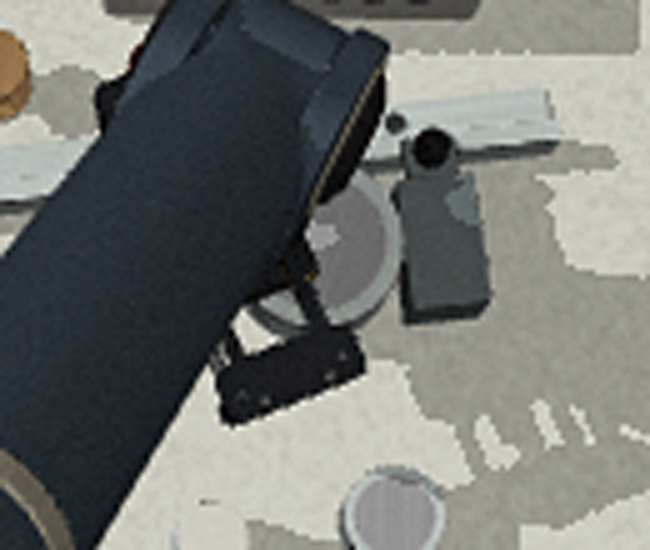

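View pics/s6.png

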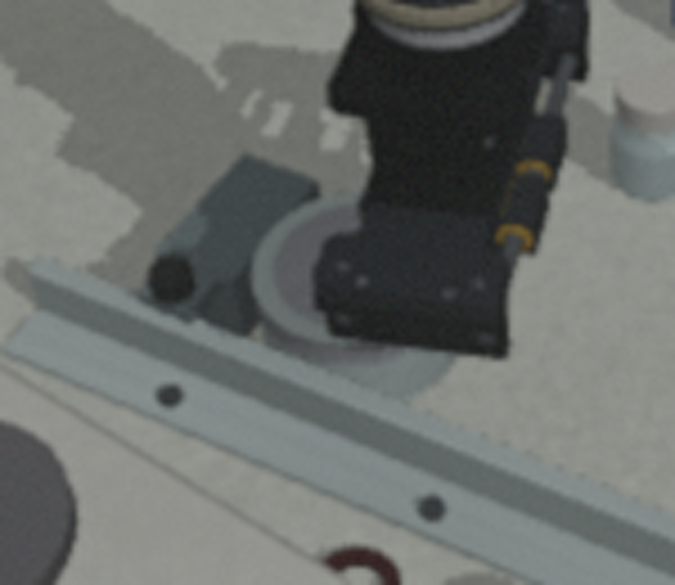

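The tin's rim at about (400,245) in the top crop now meets the block or is within a millimetre of it. I'll press a little more to confirm it is seated.

Emit:
move_arm:
  travel:
    - [0.0024,0.0004,0]
    - [0.0024,0.0004,0]
    - [0.0024,0.0004,0]
    - [0.0024,0.0004,0]
    - [0.0024,0.0004,0]
    - [0.0024,0.0004,0]
    - [0.0024,0.0004,0]
    - [0.0024,0.0004,0]
  rot:
    - [0,0.2,0]
    - [0,0.2,0]
    - [0,0.2,0]
    - [0,0.2,0]
    - [0,0.2,0]
    - [0,0.2,0]
    - [0,0.2,0]
    - [0,0.2,0]
  claw: [0,0,0,0,0,0,0,0]

```text
clock: 21.65
position: [627.7, -57.3, 18.2]
eef_rot: [0.836, -0.549, -0.016, -0.002]
contact_force: [-4.7, 6.1, 2.7]
grip_width: 0.005
```

```bash
python3 - <<'E'
from look import *
st();goto([593.1,159.6,17],-67.7)
E
```

```text
clk 21.65 TCP fence 203.2 -62.2 z 18.2 F e,f,z -6.6 -3.9 2.7 pred tin y -33.0
clk 21.65 pos [627.7 -57.3  18.2] tool shift mm [-212.7  -54.5    6.8] F [-4.7  6.1  2.7]
rotvec tool deg [0.81 1.7  1.1 ]
```

Emit:
move_arm:
  travel:
    - [0.003,0.0005,0]
    - [0.0035,0.0005,0]
    - [0.0035,0.0005,0]
    - [0.004,0.0005,0]
    - [0.004,0.0005,0]
    - [0.004,0.0005,0]
    - [0.004,0.0005,0]
    - [0.004,0.0005,0]
  rot:
    - [0,0.2,0.2]
    - [0,0.2,0.2]
    - [0,0.2,0.2]
    - [0,0.2,0.1]
    - [0,0.2,0]
    - [0,0.2,0]
    - [0,0.2,0]
    - [0,0.2,0]
  claw: [0,0,0,0,0,0,0,0]

```text
clock: 22.32
position: [627.3, -56.9, 18.4]
eef_rot: [0.836, -0.547, -0.027, -0.005]
contact_force: [-7.1, 8.5, 4.4]
grip_width: 0.005
```

```bash
python3 - <<'E'
from look import *
st();goto([593.1,159.6,17],-67.7)
E
```

```text
clk 22.32 TCP fence 202.7 -62.6 z 18.4 F e,f,z -9.3 -5.9 4.4 pred tin y -33.3
clk 22.32 pos [627.3 -56.9  18.4] tool shift mm [-211.7  -55.5   11.1] F [-7.1  8.5  4.4]
rotvec tool deg [1.26 2.94 1.29]
```

11 N total with no forward movement, so the tin is on rigid metal. I'll relax and back away.

Emit:
move_arm:
  travel:
    - [0,0,0]
    - [-0.001,0,0]
    - [-0.002,0,0]
    - [-0.004,0,0]
    - [-0.006,0,0]
    - [-0.01,0,0]
    - [-0.015,0,0]
    - [-0.015,0,0]
  rot:
    - [0,0,0]
    - [0,0,0]
    - [0,0,0]
    - [0,0,0]
    - [0,0,0]
    - [1,2.5,0]
    - [0,0,0]
    - [0,0,0]
  claw: [0,0,0,0,0,0,0,0]

```text
clock: 22.98
position: [613.4, -15.5, 22.9]
eef_rot: [0.835, -0.551, 0.007, -0.001]
contact_force: [-0.7, 0.6, 0.6]
grip_width: 0.007
```

Emit:
move_arm:
  travel:
    - [-0.01,0,-0.02]
    - [-0.01,0,-0.03]
    - [0,0,-0.035]
    - [0,0,-0.035]
    - [-0.02,0,-0.03]
    - [-0.035,0,-0.01]
    - [-0.035,0,0]
    - [-0.03,0,0]
  rot:
    - [0,0,0]
    - [0,0,0]
    - [0,0,0]
    - [0,0,0]
    - [0,0,0]
    - [0,0,0]
    - [0,0,0]
    - [0,0,0]
  claw: [0,0,0,0,0,0,0,0]

```text
clock: 23.65
position: [554.2, 120.0, 190.5]
eef_rot: [0.833, -0.553, 0.005, -0.003]
contact_force: [1.0, -0.2, -1.0]
grip_width: 0.009
```

```bash
python3 - <<'E'
from look import *
st()
c=tin("top");cv2.imwrite("pics/t7.png",cv2.resize(c["color"][110:240,250:410,::-1],None,fx=4.5,fy=4.5,interpolation=cv2.INTER_CUBIC))
c=tin("scene");cv2.imwrite("pics/s7.png",c["color"][:,:,::-1])
cv2.imwrite("pics/s7z.png",cv2.resize(c["color"][170:280,200:330,::-1],None,fx=5,fy=5,interpolation=cv2.INTER_CUBIC))
E
```

```text
clk 23.65 TCP fence 18.0 -112.6 z 190.5 F e,f,z 0.3 1.0 -1.0 pred tin y -83.4
top tin fence xy 261.8 -47.2 r 49.1 n 826
scene tin fence xy 282.4 -53.9 r 70.9 n 1547
```

View pics/t7.png

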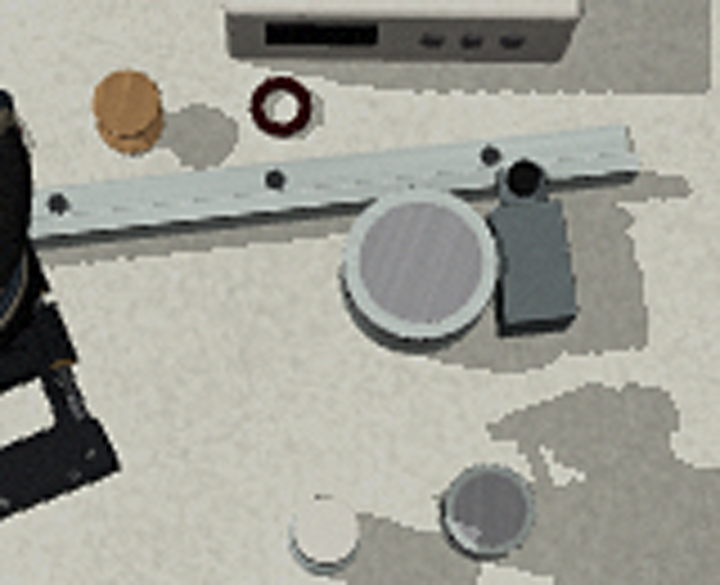

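View pics/s7z.png

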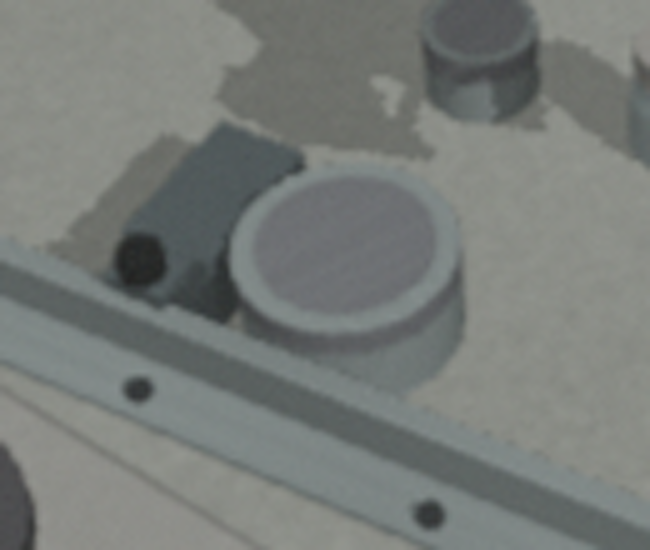

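View pics/s7.png

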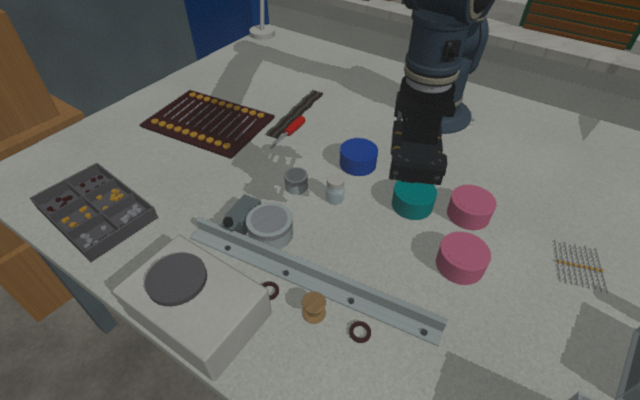

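The tin's rim touches the block at about (498,262) in the top crop. It is flat against the fence and the other items have not moved. It measures at fence x 261.8, y -47.2, and the block face at about 309.5 puts flush at about 261.5.

```bash
python3 -c "
from station import *
print(hand_in())"
```

```text
the job is handed in; nothing more can be done
None
```

The tin is in its filling place: against the fence, up against the end stop, with the button pressed in as far as I can tell. I handed the job in at about 24 s of the 64 s allowed; no verdict was given.

- **How it was done:** I pushed the tin gently square onto the fence with the shut fingers (about 6 N), then along it to the stop. My first push angle along the fence (30°) was too steep: the finger slid sideways and the tin barely advanced. I backed off at about x = 52 mm and carried on at 15°; the tin stayed at the fence throughout.
- **At the stop:** I pressed until about 11 N (about 12 N counting the vertical part) gave no further movement. That was the highest force I read, but readings come only at the end of each call.
- **Last checks:**
  - The top view puts the tin at fence x = 261.8 mm, y = -47.2 mm. Flush would be about 261.5 mm, within the 2 mm camera accuracy.
  - The robot was clear of everything, and nothing else had visibly moved.
- **What disagreed or wasn't seen:**
  - Near the stop the scene-camera estimate went wrong (x = 282, radius 71 mm), probably because it merged the tin with the block, so I relied on the top view and the felt force.
  - The button was hidden by the tin, so "flush" is inferred from those two.

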